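Load a lacquered vase into the drying rack past its drop catch

ROBOT

A 6-joint arm with a two-finger parallel gripper is mounted at the origin on the work surface. World frame = base frame: x ahead of the robot, y to its left, z up, the work surface at z = 0. Lengths are in mm, angles in rad, forces in N, time in s.
With the tool pointing down it reaches from about 350 to 875 mm from the base axis. Payload 4.2 kg.
Tool frame: the origin (TCP) lies at the very end of the fingers, on their centre line; the grasp point (between the pads) lies 19 mm behind it; z points along the fingers, y is the direction in which the jaws open and shut (so a half turn about z gives the same grasp; the last joint's range is limited). The gripper opens to 85 mm and grips with 20 to 120 N. Pads are 22 mm wide; open, the fingers measure 114 mm over their backs; the gripper's body (76 mm by 85 mm) begins 54 mm behind the grasp point. The pads swing forward as they close: fully open they stand 13 mm farther back than shut.
Start: joints at [1.587, 0.385, 0.008, 0, -1.194, -0.259], TCP at [150.232, 606.654, 196.212] pointing down, gripper open.
Joint ranges: [-3.14, 3.14], [-1.21, 2.06], [-1.07, 1.41], [-3.16, 2.05], [-2.99, -0.16], [-3.1, 3.1]. Speed limits (rad/s): [2.79, 2.79, 3.14, 3.14, 3.14, 3.14].

INTERFACE

Orientations are given as a unit quaternion [x, y, z, w].
In Python, from bench import arm, optics, job gives the robot as it stands.
- The arm moves only by the tool send_rows, never from a script. Its argument "steps" is a list that holds one entry, the list of rows, each a list of 5 numbers: the shift along the tool's x, y, z in cm, then the turn about the tool's z in rad, then the opening, from 0 (shut) to 1 (fully open). A call has 1 to 10 rows; each row shifts and turns the pose as measured when the row begins, along the tool's axes as they then stand; what a row does not reach is not made up. A row lasts 1/12 s, in which the tool goes at most 41.7 mm and 7.16 degrees, less where a joint would pass 70% of its speed; a pose out of reach is approached as far as the arm can. A call with a gripper value outside its range is refused whole. The fingers move at their own pace and stop on an object; the grip force is fixed at half the most. Time passes only in rows, so rows that do not move let the fingers close. It gives the time, the measured TCP pose, the force and the opening at its end, in the units of the state.
- arm.read_state(): the state, without advancing time (a new reading comes with each control period).
- optics.get_image(name): name is "side" or "top"; returns (picture, depth): 420x560x3 uint8, blue, green, red; 420x560 float32, mm along the optical axis (not along the pixel's ray), 0 where there is no reading.
- optics.get_calibration(name): a dict with "K" (3x3 intrinsics, pixels), "k1" (the pictures are not rectified: a ray, as slopes to the right and down, at radius r is drawn at 1 + k1 r^2 times it, then the intrinsics apply), "rvec" (rotation vector, rad) and "tvec" (3), from world to camera coordinates, as OpenCV has them. Camera axes: x right, y down, z forward; pixel columns grow to the right and rows downward; lengths in mm; the calibration is good to about 2 mm. A picture is of the moment at which its call begins. get_calibration takes no time and is no camera call.
- job.job_done(): hands the job in, once; it reports no verdict.
The state is a dict: "clock": time; "joints": joint angles; "joint_vel": joint speeds; "joint_efforts": joint torques, N m; "position": TCP position; "ee_rot": TCP orientation; "contact_force": force on the tool from outside, world axes, zero at the start; "wrist_torque": the same for the moment, N m; "gripper_width": finger opening in mm.
Only numpy, scipy, OpenCV 4.12 (cv2) and the standard library are available. Lean on these libraries where they do the work, as an engineer would, in place of code of your own. Each camera call takes 0.05 s, during which the arm holds its last target. There are 200 camera calls.

TASK

Stand the red vase upright inside the locating ring of the empty pallet that waits at the mouth of the drying rack and let go of it; then slide the loaded pallet into the rack, away from you, until its front edge has lifted the drop catch and the catch has fallen fully shut behind the pallet. Set the vase down rather than dropping it, keep it upright throughout, let only the pallet move the catch (never the gripper or arm), and leave the neighbouring rack and everything else on the bench where it is.

Things in the scene. Friction and masses are not known exactly. Their poses are not given: they have to be found in the camera images.
- vase: Red lacquered vase with a bare clay lip, about 0.35 kg, 160 mm tall, standing on the bench. Origin: centre of its underside; z up its axis. Foot 52 mm diameter, belly 76 mm at most (74 mm up), straight neck 40 mm in diameter from 113 to 150 mm up, lip 48 mm in diameter up to 160 mm. Pick it up by the neck from above, at any yaw.
- pallet: Loose plywood pallet 160 mm long (x), 110 wide (y), 18 thick, 0.25 kg, empty, on the runners at the rack's mouth. Origin: centre of its underside; x points into the rack, z up. A batten 14 thick, 50 wide (y -25 to 25) stands flush on its rear edge (x = -80 mm), from 18 to 50 mm above the origin. It slides with a few newtons; behind it is clear to push from with closed fingers.
- pallet_seat (a point): Where the vase goes: the centre of the black rubber locating ring, on the pallet's top face (30 mm ahead of the pallet's origin, 18 mm up). The ring is 62 mm in inside diameter, 68 mm outside, and stands 5 mm high.
- pallet_batten (a point): Centre of the pallet's rear face at the batten, 80 mm behind the pallet's origin and 30 mm above its underside: the point to push on.
- rack: Drying rack lane (blue frame, aluminium runners), fixed, free but for the empty pallet. Origin on the bench; x along the lane in the pushing direction, y left, z up. Runner tops 70 mm up, x -185 to 213 mm, open between y -36 and 36; guides 115 mm apart rise 7 mm above them. End stop at x = 203 mm: a pallet touching it has its origin at x = 123. Catch bracket: x -55 to -5, y 60 to 92, up to z 122.
- catch (a joint): Yellow drop catch: an arm hinged at the rack's left on a level pin across the lane (rack x = -30, z = 112 mm), nose roller 55 mm further in. 0 = down (shut), grows as it lifts (rad): about 0.27 riding on the pallet's top. Lifted by 1 to 2 N, falls by its own weight. It is fully down behind the pallet once the pallet's origin is past rack x = 120 mm; shut, it stops the pallet coming back past 113.
- catch_nose (a point): Lowest point of the catch's nose, an orange roller 18 mm in diameter across y = 37 to 53 mm of the lane (rack frame); when shut it is at x = 25 mm, 2 mm above the runner tops.
- rack_b: The neighbouring rack lane beside it, same shape, fixed, already loaded. Leave it alone. Origin as for rack.
- pallet_b: The pallet locked in the neighbouring lane. Same shape and origin as the empty one; leave it.
- vase_b: Black lacquered vase, same shape as the red one, standing on the neighbouring pallet. Leave it. Origin: centre of its underside.
- jar: Black lidded jar with gold trim, 84 mm in diameter, 100 mm tall, on the bench on the other side of the racks from the vase. Leave it. Origin: centre of its underside.
- bowl: Red bowl, 110 mm across, 55 mm tall, towards the back left. Leave it. Origin: centre of its underside.
- tin: Round metal tin with a paper label, 72 mm in diameter, 85 mm tall, towards the back right. Leave it. Origin: centre of its underside.
- block: Cork sanding block, 110 x 60 x 26 mm, lying between the robot and the racks. Leave it. Origin: centre of its underside.
- brush: Lacquer brush 200 mm long, wooden handle, lying on the bench at the right. Leave it. Origin: middle of its length, on its underside; x along it towards the bristles.
Mind the look-alikes: they are no part of the job. What is shaped like the pallet but purple or turquoise is not meant.

How it is judged (in metres and radians):
On the way, in this order (a step that is already met when the one before it is completed fails the run):
1. the vase stands released and upright in the ring of the pallet, which is still outside the catch (distance between vase and pallet_seat below 0.008 m and angle between vase's own z axis and vertical below 0.06 rad and contact force between the fingers and vase below 0.05 N and linear speed of vase below 0.03 m/s and x of pallet in the frame of rack below -0.05 m and value of joint catch below 0.06 rad), for 0.2 s.
2. the pallet, with the vase standing in its ring, slides under the catch and lifts it (value of joint catch above 0.18 rad and contact force between pallet and catch above 0.05 N and x of pallet in the frame of rack above -0.04 m and distance between vase and pallet_seat below 0.01 m), for 0.1 s.
At the end, for the whole second after the job is handed in: The pallet lies flat on the runners between the guides, its origin 109 to 128 mm along the rack's x; the catch is down behind it (joint below 0.05 rad); the vase stands on the pallet inside the ring (underside within 8 mm of the ring's centre, tilt below 0.06 rad); vase and pallet are at rest (value of joint catch below 0.05 rad and x of pallet in the frame of rack between 0.109 and 0.128 m and y of pallet in the frame of rack between -0.006 and 0.006 m and z of pallet in the frame of rack between 0.066 and 0.074 m and angle between pallet's own z axis and vertical below 0.04 rad and distance between vase and pallet_seat below 0.008 m and angle between vase's own z axis and vertical below 0.06 rad and linear speed of each of vase, pallet below 0.02 m/s); the robot touches nothing.
It fails at once if the vase is tilted by more than 0.2 rad (angle between vase's own z axis and vertical above 0.2 rad).
It fails at once if the vase is dropped (falls free by about 2 cm or more) (contact force between vase and anything else below 0.05 N and linear speed of vase above 0.6 m/s).
It fails at once if the gripper or arm touches the catch (contact force between any of the fingers, the arm and catch above 0.5 N).
It fails at once if the neighbouring pallet, its vase or another bystander is moved by more than 15 mm (distance of any of pallet_b, vase_b, jar, bowl, tin, block, brush from where it was at the start of the episode above 0.015 m).
It also fails if it takes over 64 s, if anything falls off the work surface, if the arm or the gripper's body presses on something with over 40 N, if the wrist force passes 120 N, or if a joint passes its speed limit or range.

## Working session

There is one attempt and no reset: what is moved stays moved. The work goes in short steps, Python scripts to look and compute and a tool call to move; the robot and the scene stay as the last step left them, time stands still between calls to the robot, and variables do not carry over. Pictures are saved under pics/ and viewed, about 8 in all and at most 12, crops included, and the job is handed in when it is done.

Besides the shell and the picture viewer there is one more tool, called as name(argument=value, ...), one argument or row to a line, values as JSON. send_rows: Moves the arm, as the interface text tells. Its arguments: {"type":"object","properties":{"steps":{"type":"array","items":{"type":"array","items":{"type":"array","items":{"type":"number"}}}}},"required":["steps"]}

```bash
mkdir -p pics; cat > h.py <<'E'
import numpy as np, cv2
from bench import arm, optics, job
def snap(n,f=None):
    im,d=optics.get_image(n); 
    if f: cv2.imwrite('pics/'+f,im)
    np.savez('/tmp/'+n,im=im,d=d); return im,d
def cal(n):
    c=optics.get_calibration(n); R=cv2.Rodrigues(np.array(c['rvec'],float))[0]
    return np.array(c['K'],float),float(c['k1']),R,np.array(c['tvec'],float).ravel()
def rays(n,uv):
    K,k1,R,t=cal(n)
    p=cv2.undistortPoints(np.array(uv,float).reshape(-1,1,2),K,np.array([k1,0,0,0,0.])).reshape(-1,2)
    return np.c_[p,np.ones(len(p))]@R, -R.T@t      # dirs with unit depth, centre
def plane(n,uv,z):
    D,c=rays(n,uv); return c+D*((z-c[2])/D[:,2])[:,None]
def pts(n,uv,d):   # depth along axis
    D,c=rays(n,uv); return c+D*np.array(d,float)[:,None]
def proj(n,P):
    K,k1,R,t=cal(n)
    return cv2.projectPoints(np.array(P,float).reshape(-1,1,3),cv2.Rodrigues(R)[0],t,K,np.array([k1,0,0,0,0.]))[0].reshape(-1,2)
E
python3 - <<'E'
from h import *
snap('side','side0.png');snap('top','top0.png')
print(arm.read_state())
for n in('side','top'): print(n,cal(n),rays(n,[[280,210]])[1])
E
```

```text
{'clock': 0.1, 'joints': array([ 1.58661123e+00,  3.85487990e-01,  6.77063827e-03, -4.10602548e-04,
       -1.19401338e+00, -2.58570891e-01]), 'joint_vel': array([-0.00220457, -0.00218477,  0.00278702,  0.00096001, -0.00035063,
        0.00085436]), 'joint_efforts': array([ 1.17429645e-03, -3.93320346e+01,  1.88930207e+01,  4.19803306e+00,
       -2.58573637e-03,  6.76702214e-06]), 'position': array([150.10665915, 606.10151236, 195.23282748]), 'ee_rot': array([ 9.92633077e-01, -1.21155284e-01, -5.67563923e-05,  9.84212452e-04]), 'contact_force': array([-0.11304823, -0.04952349, -0.15239222]), 'wrist_torque': array([-0.03632125,  0.00940584, -0.02801076]), 'gripper_width': 85.48932603116364}
side (array([[533.99655245,   0.        , 274.21427848],
       [  0.        , 533.99655245, 205.34629948],
       [  0.        ,   0.        ,   1.        ]]), -0.0972697397839276, array([[ 0.87674825, -0.48061891, -0.01783178],
       [-0.33914432, -0.59152993, -0.73148716],
       [ 0.34101853,  0.64737764, -0.68162201]]), array([-515.63946179,  212.02562753, 1373.27436519])) [   55.68127575 -1011.43368272  1081.95328197]
top (array([[512.40147064,   0.        , 278.73147364],
       [  0.        , 512.40147064, 217.29412708],
       [  0.        ,   0.        ,   1.        ]]), -0.025160166944485276, array([[-0.00346389, -0.99996811,  0.00719537],
       [-0.9876685 ,  0.00229487, -0.15654283],
       [ 0.15652133, -0.00764889, -0.98764496]]), array([ -84.85001666,  544.30330044, 1605.83310643])) [ 285.95018269  -73.81357857 1671.81028306]
```

View pics/top0.png

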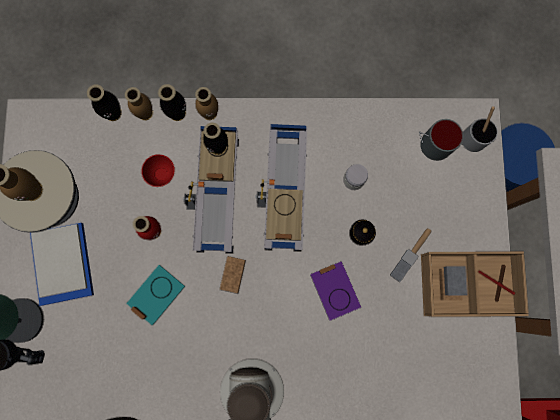

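View pics/side0.png

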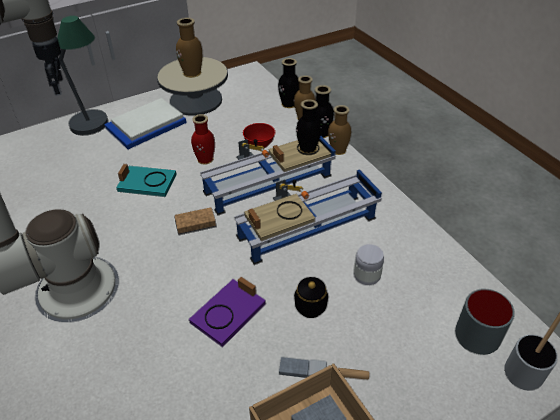

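Top: red vase lip at about (147,222), empty pallet's ring at (285,205), batten at (283,237). Side: vase at (203,140), ring at (290,211), batten at (253,217). Next I measure these more closely.

```bash
python3 - <<'E'
from h import *
T=np.load('/tmp/top.npz');S=np.load('/tmp/side.npz')
a=cv2.resize(T['im'][110:260,175:325],None,fx=4,fy=4,interpolation=cv2.INTER_CUBIC)[:, :400+200]
b=cv2.resize(S['im'][110:270,190:390],None,fx=4,fy=4,interpolation=cv2.INTER_CUBIC)
cv2.imwrite('pics/topc.png',a[:600,:600]);cv2.imwrite('pics/sidec.png',b[:600])
def blob(im,m,roi,k=0):
    M=np.zeros(m.shape,np.uint8);x0,y0,x1,y1=roi;M[y0:y1,x0:x1]=m[y0:y1,x0:x1]*255
    if k: M=cv2.morphologyEx(M,cv2.MORPH_CLOSE,np.ones((k,k)))
    return max(cv2.findContours(M,0,1)[0],key=cv2.contourArea)
for n,I,vr,rr,lz in(('top',T,(120,200,175,250),(266,188,303,224),1),('side',S,(180,105,225,170),(270,198,310,225),1)):
    im=I['im'].astype(int);B,G,R=im[...,0],im[...,1],im[...,2]
    dark=(im.sum(2)<150); c=blob(im,dark,rr); e=cv2.fitEllipse(c); print(n,'ring',e,plane(n,[e[0]],93.))
    red=(R>60)&(R>2.2*G); c=blob(im,red,vr); print(' red bbox',cv2.boundingRect(c))
    lip=(R>G+8)&(R<2.2*G)&(G>B+3); lm=np.argwhere(lip[vr[1]:vr[3],vr[0]:vr[2]])+[vr[1],vr[0]]
    print(' lip px',len(lm),lm.mean(0)[::-1],lm.min(0),lm.max(0),plane(n,[lm.mean(0)[::-1]],160.))
    wood=(R>G+15)&(R<2.0*G)&(R>90)
    if n=='top':
        c=blob(im,wood,(262,180,306,246),7); r=cv2.minAreaRect(c);print(' wood',r, plane(n,cv2.boxPoints(r),88.).round(1).tolist())
E
```

```text
top ring ((274.5, 205.5), (0.0, 1.0), 0.0) [[573.57824422 -72.92113947  93.        ]]
 red bbox (137, 216, 17, 23)
 lip px 134 [142.55970149 224.82835821] [216 133] [240 161] [[503.75187959 320.35372141 160.        ]]
 wood ((281.5, 209.5), (59.0, 39.0), 90.0) [[656.6, -33.5, 88.0], [656.4, -157.0, 88.0], [468.4, -155.1, 88.0], [468.8, -33.8, 88.0]]
side ring ((288.87353515625, 209.9405059814453), (16.847043991088867, 23.934326171875), 89.54615783691406) [[ 575.97078275 -107.68765303   93.        ]]
 red bbox (192, 125, 21, 35)
 lip px 61 [201.67213115 131.52459016] [115 193] [163 213] [[484.23745341 257.3033771  160.        ]]
```

View pics/topc.png

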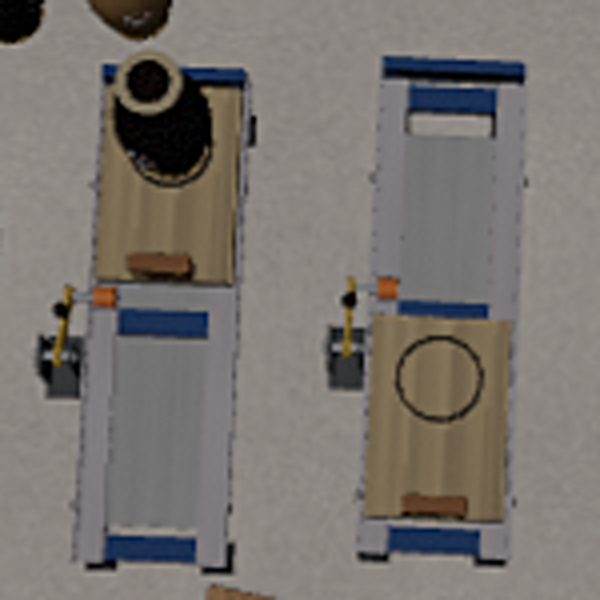

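View pics/sidec.png

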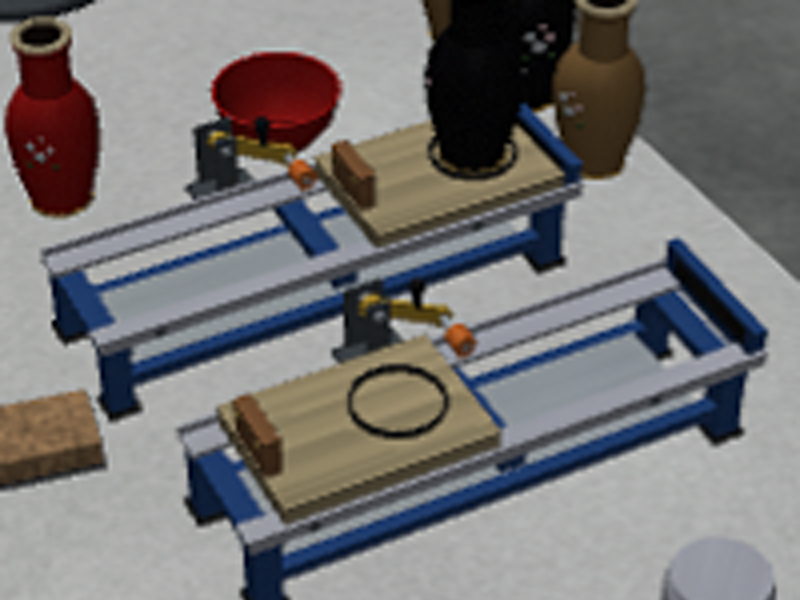

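Top crop: ring centre (439,378), pallet corners about (373,316), (513,320), (505,521), (365,516). Side crop: vase lip centre (42,37), ring centre (398,401). I'll cast rays for these.

```bash
python3 - <<'E'
from h import *
T=np.load('/tmp/top.npz');S=np.load('/tmp/side.npz')
t=lambda p:np.array(p,float)/4-.375+[175,110]
s=lambda p:np.array(p,float)/4-.375+[190,110]
# subpixel ring: ellipse of dark pixels vs local background in enlarged crops
def ring(I,off,box,p):
    g=cv2.cvtColor(cv2.resize(I[110:270,off:off+200],None,fx=4,fy=4,interpolation=3),6)
    x0,y0,x1,y1=box;q=np.argwhere(g[y0:y1,x0:x1]<75)[:,::-1]+[x0,y0]
    e=cv2.fitEllipse(q.astype(np.float32)); print(len(q),e); return np.array(e[0])
rt=t(ring(T['im'],175,(388,332,490,428),0)); rs=s(ring(S['im'],190,(340,355,455,445),0))
print('ring top',plane('top',[rt],93),'side',plane('side',[rs],93))
print('pallet top',plane('top',t([[373,316],[513,320],[505,521],[365,516]]),88).round(1).tolist())
print('pallet side',plane('side',s([[430,340],[500,435],[285,515],[218,407]]),88).round(1).tolist())
print('rack top', plane('top',t([[378,85],[357,555],[525,85],[508,560]]),70).round(1).tolist())
print('vase lip side',plane('side',s([[42,37]]),160),'top',plane('top',[[146.5,221.5]],160))
# lip in the top image: bright clay blob
c=cv2.resize(T['im'][195:255,110:190],None,fx=8,fy=8,interpolation=3);cv2.imwrite('pics/vt.png',c)
E
```

```text
1440 ((439.125732421875, 378.5382995605469), (82.73589324951172, 83.83399963378906), 113.55308532714844)
1928 ((393.69476318359375, 399.0741882324219), (72.09520721435547, 109.14789581298828), 102.05580139160156)
ring top [[ 577.46035555 -103.96229168   93.        ]] side [[ 575.11009229 -104.72706455   93.        ]]
pallet top [[628.7, -52.1, 88.0], [625.2, -162.6, 88.0], [465.7, -154.7, 88.0], [469.9, -45.9, 88.0]]
pallet side [[629.5, -60.7, 88.0], [621.7, -165.4, 88.0], [463.6, -159.3, 88.0], [470.9, -47.9, 88.0]]
rack top [[824.6, -55.9, 70.0], [441.3, -39.3, 70.0], [824.5, -175.6, 70.0], [437.0, -157.6, 70.0]]
vase lip side [[506.64481141 322.68819989 160.        ]] top [[513.75522578 308.96224545 160.        ]]
```

View pics/vt.png

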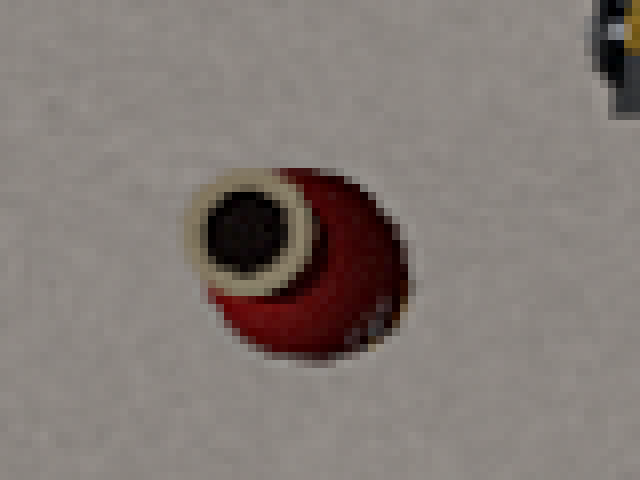

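Vase lip in the top view is at about (140.8,223.7), which puts the vase axis near (507,324). Ring is at (576.5,-104.3), lane yaw about -0.045. Moving.

send_rows(
  steps=[
    [[0, 0, -1, -0.1, 1], [0, 0, -1, -0.1, 1], [3.1, 2.2, 0, 0, 1], [3.1, 2.2, 0, 0, 1], [3.1, 2.2, 0, 0, 1], [3.1, 2.2, 0, 0, 1], [3.1, 2.2, 0, 0, 1], [3.1, 2.2, 0, 0, 1], [3.1, 2.2, 0, 0, 1], [3.1, 2.2, 0, 0, 1]],
  ],
)

```text
clock: 0.93
position: [394.6, 417.4, 210.2]
ee_rot: [1.0, -0.009, -0.002, 0.006]
contact_force: [0.1, -0.0, 0.3]
gripper_width: 85.5
```

send_rows(
  steps=[
    [[2.8, 2.3, 0, 0.025, 1], [2.8, 2.3, 0, 0, 1], [2.8, 2.3, 0, 0, 1], [2.6, 2.0, 0, 0, 1], [0, 0, 0, 0, 1], [0, 0, 0, 0, 1], [0, 0, 0, 0, 1]],
  ],
)

```text
clock: 1.52
position: [509.4, 311.5, 206.8]
ee_rot: [1.0, -0.028, -0.005, 0.009]
contact_force: [-1.0, 0.5, -0.9]
gripper_width: 85.7
```

```bash
python3 - <<'E'
from h import *
s=arm.read_state();print(s['position'],s['ee_rot'])
im,d=snap('side'); p=proj('side',[s['position'],[507,324,160]]);print(p)
im2,_=snap('top'); print(proj('top',[s['position']]))
x,y=p[1].astype(int);x=max(x,50);y=max(y,60)
cv2.imwrite('pics/s1.png',cv2.resize(im[y-60:y+60,x-50:x+70],None,fx=5,fy=5,interpolation=2))
E
```

```text
[509.43976136 311.51157143 206.80829775] [ 0.9995602  -0.02789749 -0.00470335  0.00888869]
[[200.72755393 107.44094664]
 [200.06694306 118.63808079]]
[[141.56191877 220.5748306 ]]
```

View pics/s1.png

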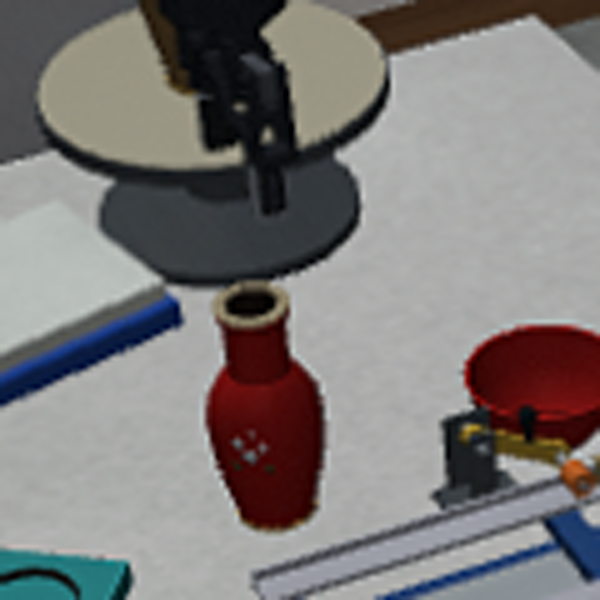

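send_rows(
  steps=[
    [[-0.3, -1.2, 0, 0, 1], [0, 0, 0, 0, 1], [0, 0, 0, 0, 1]],
  ],
)

```text
clock: 1.87
position: [504.2, 327.9, 207.0]
ee_rot: [1.0, -0.025, -0.005, 0.009]
contact_force: [-0.4, 1.2, 0.6]
gripper_width: 85.5
```

```bash
python3 - <<'E'
from h import *
s=arm.read_state();print(s['position'],s['ee_rot'],s['joint_vel'].round(3))
E
```

```text
[504.21843463 327.93967045 206.97932024] [ 0.99964371 -0.02485666 -0.00462503  0.00855664] [ 0.039  0.009  0.012 -0.004  0.007 -0.011]
```

send_rows(
  steps=[
    [[0, 0, 0, 0, 1], [0, 0, 0, 0, 1], [0, 0, 0, 0, 1], [0, 0, 0, 0, 1]],
  ],
)

```text
clock: 2.2
position: [502.6, 330.3, 207.2]
ee_rot: [1.0, -0.023, -0.005, 0.008]
contact_force: [-1.0, -0.1, -0.6]
gripper_width: 85.3
```

send_rows(
  steps=[
    [[0.4, 0.6, 1.5, 0, 1], [0, 0, 2, 0, 1], [0, 0, 2, 0, 1], [0, 0, 0, 0, 1]],
  ],
)

```text
clock: 2.53
position: [507.1, 323.8, 152.8]
ee_rot: [1.0, -0.023, -0.003, 0.006]
contact_force: [-0.7, -1.5, -0.6]
gripper_width: 85.2
```

send_rows(
  steps=[
    [[0, 0, 1.2, 0, 1], [0, 0, 1.0, 0, 1], [0, 0, 0.5, 0, 1], [0, 0, 0, 0, 1], [0, 0, 0, 0, 1]],
  ],
)

```text
clock: 2.95
position: [508.7, 323.8, 127.5]
ee_rot: [1.0, -0.022, -0.001, 0.006]
contact_force: [0.0, -0.9, -0.0]
gripper_width: 85.4
```

send_rows(
  steps=[
    [[-0.1, 0, 0.8, 0, 1], [0, 0, 0.1, 0, 1], [0, 0, 0, 0, 1], [0, 0, 0, 0, 1]],
  ],
)

```text
clock: 3.28
position: [508.7, 324.7, 120.0]
ee_rot: [1.0, -0.022, 0.001, 0.005]
contact_force: [0.3, -0.6, 0.3]
gripper_width: 85.3
```

```bash
python3 - <<'E'
from h import *
s=arm.read_state();print(s['position'],s['ee_rot'])
im,d=snap('side')
cv2.imwrite('pics/s2.png',cv2.resize(im[50:170,140:260],None,fx=5,fy=5,interpolation=2))
E
```

```text
[508.69432625 324.73179778 120.03609985] [ 9.99741068e-01 -2.22814145e-02  6.91518569e-04  4.56702242e-03]
```

View pics/s2.png

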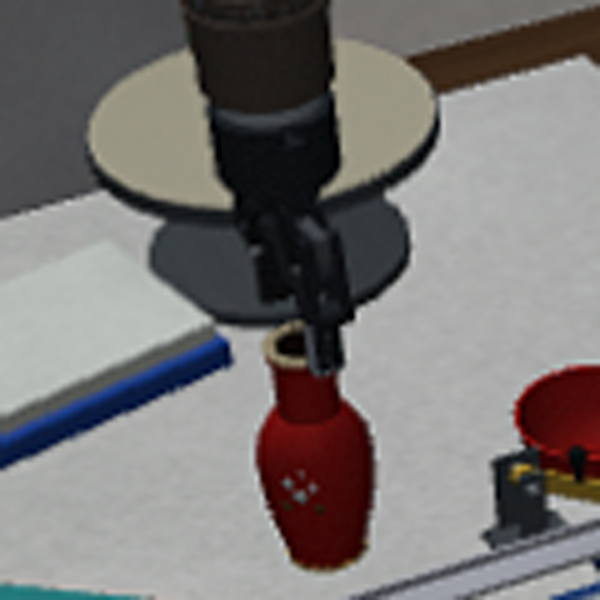

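Fingers straddle the neck (near fingertip at crop (322,375), lip at (290,345)). The pads sit a little high, so I'll lower slightly and close.

send_rows(
  steps=[
    [[-0.1, 0, 0.6, 0, 1], [0, 0, 0, 0, 1], [0, 0, 0, 0, 0], [0, 0, 0, 0, 0], [0, 0, 0, 0, 0], [0, 0, 0, 0, 0], [0, 0, 0, 0, 0], [0, 0, 0, 0, 0]],
  ],
)

```text
clock: 4.0
position: [508.4, 325.5, 114.9]
ee_rot: [1.0, -0.022, 0.002, 0.004]
contact_force: [-0.8, -0.2, 0.6]
gripper_width: 44.1
```

send_rows(
  steps=[
    [[0, 0, 0, 0, 0], [0, 0, 0, 0, 0], [0, 0, 0, 0, 0], [0, 0, -0.3, 0, 0], [0, 0, -0.5, 0, 0], [0, 0, -0.5, 0, 0], [0, 0, 0, 0, 0]],
  ],
)

```text
clock: 4.58
position: [505.5, 323.6, 125.0]
ee_rot: [1.0, -0.023, -0.002, 0.006]
contact_force: [0.8, 0.1, -3.4]
gripper_width: 44.3
```

send_rows(
  steps=[
    [[0, 0, -1.5, 0, 0], [0, 0, -2, 0, 0], [0, 0, -1, 0, 0], [0, 0, 0, 0, 0], [0, 0, 0, 0, 0], [0, 0, 0, 0, 0], [0, 0, 0, 0, 0]],
  ],
)

```text
clock: 5.17
position: [502.9, 322.4, 167.0]
ee_rot: [1.0, -0.024, -0.006, 0.008]
contact_force: [0.4, 1.2, -5.2]
gripper_width: 43.8
```

```bash
python3 - <<'E'
from h import *
s=arm.read_state();print(s['position'],s['ee_rot'],s['contact_force'],s['gripper_width'])
im,d=snap('side');snap('top')
cv2.imwrite('pics/s3.png',cv2.resize(im[40:160,140:260],None,fx=5,fy=5,interpolation=2))
E
```

```text
[502.88508501 322.44624458 167.00586568] [ 0.99966471 -0.02380739 -0.00596542  0.00825175] [ 0.36038289  1.24236468 -5.1748762 ] 43.823651576924775
```

View pics/s3.png

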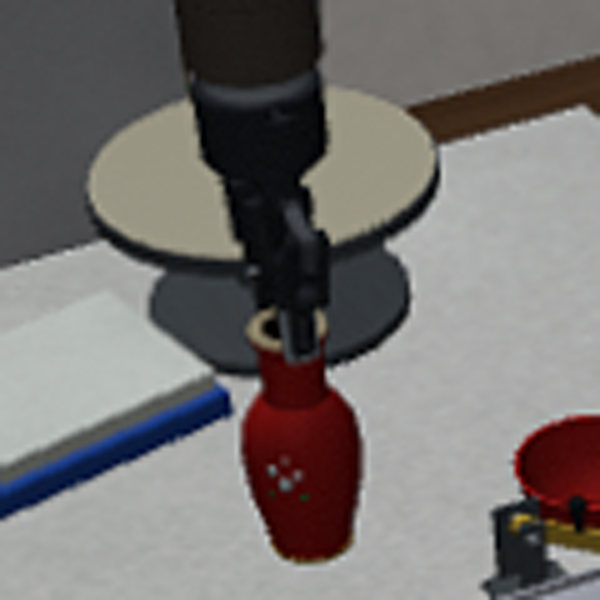

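```bash
python3 - <<'E'
from h import *
P=arm.read_state()['position']
for dy in(-22,-34):
  for z in (167,173,180,190,200): print(dy,z,(proj('side',[P*[1,1,0]+[0,dy,z]])-[140,40])*5)
d=np.load('/tmp/side.npz')['d']; c=[(200,111),(200,108),(199,118),(200,105)]
print(pts('side',c,[d[v,u] for u,v in c]).round(1))
E
```

```text
-22 167 [[307.75473273 404.22311144]]
-22 173 [[306.70229494 396.00685759]]
-22 180 [[305.46891696 386.37204387]]
-22 190 [[303.69655106 372.51545605]]
-22 200 [[301.91187116 358.54901134]]
-34 167 [[315.42214678 413.78295548]]
-34 173 [[314.38215802 405.54773544]]
-34 180 [[313.16332468 395.89035253]]
-34 190 [[311.41177503 382.00068479]]
-34 200 [[309.64795531 368.00015639]]
[[499.9 294.6 206.7]
 [500.5 292.7 218.1]
 [498.1 307.  175.1]
 [499.7 287.  231.9]]
```

```bash
python3 - <<'E'
from h import *
for P in ([508.7,277,120],[508.7,277,133],[508.7,277,145],[508.7,277,155]): print(P,(proj('side',[P])-[140,50])*5)
for zb in(30,40,50,60): print(zb,(proj('side',[[503,322,zb],[503-9,322-24,zb]])-[140,40])*5, (proj('side',[[503,322,zb+160]])-[140,40])*5)
I=np.load('/tmp/side.npz');d=I['d']
for v in range(98,154,3): print(v,[ (pts('side',[(u,v)],[d[v,u]])[0].round(0).astype(int).tolist()) for u in(198,200,202)])
E
```

```text
[508.7, 277, 120] [[339.38142273 433.35362984]]
[508.7, 277, 133] [[337.26976147 416.08461966]]
[508.7, 277, 145] [[335.30340673 399.98579837]]
[508.7, 277, 155] [[333.65210068 386.45275675]]
30 [[317.73012129 563.97806867]
 [319.49147018 587.87737995]] [[290.2376045  355.52997998]]
40 [[316.09775424 551.68453106]
 [317.84492028 575.53834215]] [[288.41793857 341.62576606]]
50 [[314.4543419  539.29742749]
 [316.18704778 563.10402469]] [[286.58581234 327.61246014]]
60 [[312.79979721 526.81585056]
 [314.51776111 550.57348593]] [[284.74113736 313.48902289]]
98 [[490, 267, 270], [497, 270, 266], [506, 278, 259]]
101 [[490, 272, 257], [496, 271, 255], [501, 269, 255]]
104 [[494, 288, 237], [499, 284, 237], [506, 287, 233]]
107 [[494, 291, 225], [500, 289, 224], [506, 290, 221]]
110 [[495, 297, 210], [498, 289, 214], [505, 289, 211]]
113 [[497, 307, 194], [503, 305, 193], [509, 306, 190]]
116 [[494, 301, 187], [500, 300, 186], [507, 303, 182]]
119 [[494, 305, 174], [501, 307, 171], [506, 304, 171]]
122 [[493, 305, 164], [498, 303, 163], [505, 303, 161]]
125 [[489, 299, 157], [496, 300, 155], [500, 293, 157]]
128 [[486, 292, 152], [494, 297, 146], [498, 292, 147]]
131 [[483, 288, 144], [490, 290, 140], [496, 287, 140]]
134 [[483, 292, 130], [487, 285, 133], [495, 288, 128]]
137 [[481, 289, 122], [487, 289, 119], [494, 290, 116]]
140 [[481, 292, 108], [487, 292, 106], [491, 285, 109]]
143 [[482, 300, 91], [486, 292, 95], [493, 296, 90]]
146 [[479, 295, 84], [485, 294, 82], [492, 295, 79]]
149 [[480, 302, 67], [485, 297, 69], [491, 298, 66]]
152 [[501, 374, 0], [484, 300, 55], [492, 302, 51]]
```

The side picture shows the vase lifted straight up (bottom at about z 50), with the near fingertip at about crop (302,360), so the grip is high, around the lip. It holds firmly, so I'll lift gently and carry it slowly.

send_rows(
  steps=[
    [[0, 0, -1, 0, 0], [0, 0, -1.8, 0, 0], [0, 0, -1.8, 0, 0], [0, 0, -1.8, 0, 0], [0, 0, -1.8, 0, 0], [0, 0, -1.2, 0, 0], [0, 0, -0.6, 0, 0], [0, 0, 0, 0, 0], [0, 0, 0, 0, 0], [0, 0, 0, 0, 0]],
  ],
)

```text
clock: 6.1
position: [502.8, 322.7, 270.3]
ee_rot: [1.0, -0.024, -0.009, 0.011]
contact_force: [-0.3, -0.1, -4.8]
gripper_width: 44.1
```

send_rows(
  steps=[
    [[0.1, 0.6, -0.5, 0, 0], [0.2, 1.2, -0.5, 0, 0], [0.4, 1.8, 0, 0, 0], [0.4, 1.8, 0, 0, 0], [0.4, 1.8, 0, 0, 0], [0.4, 1.8, 0, 0, 0], [0.4, 1.8, 0, 0, 0], [0.4, 1.8, 0, 0, 0], [0.4, 1.8, 0, 0, 0], [0.4, 1.8, 0, 0, 0]],
  ],
)

```text
clock: 6.93
position: [527.9, 146.1, 281.4]
ee_rot: [1.0, -0.022, -0.014, 0.016]
contact_force: [0.4, -0.7, -5.1]
gripper_width: 44.3
```

send_rows(
  steps=[
    [[0.4, 1.8, 0, 0, 0], [0.4, 1.8, 0, 0, 0], [0.4, 1.8, 0, 0, 0], [0.4, 1.8, 0, 0, 0], [0.4, 1.8, 0, 0, 0], [0.4, 1.8, 0, 0, 0], [0.4, 1.8, 0, 0, 0], [0.4, 1.8, 0, 0, 0], [0.4, 1.8, 0, 0, 0], [0.4, 1.8, 0, 0, 0]],
  ],
)

```text
clock: 7.77
position: [553.8, -56.1, 287.7]
ee_rot: [0.999, -0.025, -0.017, 0.018]
contact_force: [0.0, -0.6, -4.0]
gripper_width: 43.8
```

send_rows(
  steps=[
    [[0.4, 1.8, 0, 0, 0], [0.3, 1.2, 0, 0, 0], [0.2, 0.6, 0, 0, 0], [0, 0, 0, 0, 0], [0, 0, 0, 0, 0], [0, 0, 0, 0, 0], [0, 0, 0, 0, 0]],
  ],
)

```text
clock: 8.35
position: [557.2, -101.1, 288.6]
ee_rot: [0.999, -0.029, -0.02, 0.019]
contact_force: [0.6, -0.4, -3.7]
gripper_width: 43.9
```

send_rows(
  steps=[
    [[0.4, 0, 0.5, 0, 0], [0.5, 0, 1.2, 0, 0], [0.5, 0, 1.5, 0, 0], [0.4, 0, 1.5, 0, 0], [0.2, 0, 0.8, 0, 0], [0, 0, 0, 0, 0], [0, 0, 0, 0, 0]],
  ],
)

```text
clock: 8.93
position: [576.9, -100.6, 226.9]
ee_rot: [0.999, -0.026, -0.02, 0.018]
contact_force: [0.7, -0.1, -3.6]
gripper_width: 43.7
```

```bash
cat > m.py <<'E'
from h import *
from scipy.spatial.transform import Rotation as Ro
s=arm.read_state();P=s['position'];R=Ro.from_quat(s['ee_rot']).as_matrix();print('tcp',P.round(1),'tilt',R[:,2].round(3),'F',s['contact_force'].round(1),'v',abs(s['joint_vel']).max().round(3))
im,d=snap('side');top,_=snap('top');i=im.astype(int)
red=((i[...,2]>45)&(i[...,2]>2.2*i[...,1])).astype(np.uint8)
q=proj('side',[[P[0],P[1],P[2]-40]])[0].astype(int);print('exp px',q)
n,l,st,ce=cv2.connectedComponentsWithStats(red); k=1+np.argmin([np.hypot(*(c-q))-a*.02 for c,a in zip(ce[1:],st[1:,4])]);print('red',st[k],ce[k])
# axis from depth: per row mid of silhouette
ys,xs=np.where(l==k)
for v in range(ys.min(),ys.max()+1,5):
    r=xs[ys==v]; print(v,r.min(),r.max(),end=' | ')
zb=P[2]-115; print('\nkin foot',(P[:2]+[-1.4,-1]+115*(R[:2,2]-[.004,-.008])).round(1))
for z in(zb-4,zb,zb+4): print(z.round(1),'foot proj of ring', proj('side',[[576.3,-104.3,z]]).round(1), 'belly',proj('side',[[576.3,-104.3,z+74]]).round(1))
u,v=q;u=min(max(u,60),500);v=min(max(v,60),360);print('crop origin',u-60,v-60)
cv2.imwrite('pics/m%d.png'%int(s['clock']*100),cv2.resize(im[v-60:v+60,u-60:u+60],None,fx=5,fy=5,interpolation=2));print(int(s['clock']*100))
E
python3 m.py
```

```text
tcp [ 576.9 -100.6  226.9] tilt [-0.041 -0.035 -0.999] F [ 0.7 -0.1 -3.6] v 0.021
exp px [287 181]
red [273 159  28  51 984] [286.7245935  185.36585366]
159 280 280 | 164 280 288 | 169 280 294 | 174 275 298 | 179 274 300 | 184 273 300 | 189 274 299 | 194 275 298 | 199 276 297 | 204 278 295 | 209 283 288 | 
kin foot [ 570.3 -104.7]
107.9 foot proj of ring [[288.4 205.1]] belly [[288.4 184.1]]
111.9 foot proj of ring [[288.4 204. ]] belly [[288.4 182.9]]
115.9 foot proj of ring [[288.4 202.9]] belly [[288.4 181.8]]
crop origin 227 121
893
```

send_rows(
  steps=[
    [[0.3, 0, 0.6, 0, 0], [0.25, 0, 0.6, 0, 0], [0, 0, 0.2, 0, 0], [0, 0, 0, 0, 0], [0, 0, 0, 0, 0]],
  ],
)

```text
clock: 9.45
position: [583.9, -101.5, 214.8]
ee_rot: [0.999, -0.026, -0.017, 0.018]
contact_force: [0.3, -0.0, -5.5]
gripper_width: 43.9
```

```bash
python3 m.py
```

```text
tcp [ 583.9 -101.5  214.8] tilt [-0.034 -0.035 -0.999] F [ 0.3 -0.  -5.5] v 0.004
exp px [290 184]
red [276 163  28  49 968] [289.5661157  188.11673554]
163 283 283 | 168 283 297 | 173 281 299 | 178 277 302 | 183 276 303 | 188 276 303 | 193 277 302 | 198 278 300 | 203 280 299 | 208 282 297 | 
kin foot [ 578.1 -105.6]
95.8 foot proj of ring [[288.4 208.4]] belly [[288.4 187.6]]
99.8 foot proj of ring [[288.4 207.3]] belly [[288.4 186.5]]
103.8 foot proj of ring [[288.4 206.2]] belly [[288.4 185.3]]
crop origin 230 124
944
```

send_rows(
  steps=[
    [[-0.2, -0.1, 0.4, 0, 0], [0, 0, 0.3, 0, 0], [0, 0, 0.1, 0, 0], [0, 0, 0, 0, 0], [0, 0, 0, 0, 0]],
  ],
)

```text
clock: 9.97
position: [581.4, -100.6, 206.9]
ee_rot: [0.999, -0.026, -0.016, 0.018]
contact_force: [-0.3, 0.3, -4.8]
gripper_width: 44.3
```

```bash
python3 m.py
```

```text
tcp [ 581.4 -100.6  206.9] tilt [-0.033 -0.035 -0.999] F [-0.3  0.3 -4.8] v 0.004
exp px [289 187]
red [275 165  29  50 963] [288.51194185 190.53582555]
165 281 281 | 170 282 296 | 175 280 297 | 180 276 300 | 185 275 301 | 190 275 302 | 195 276 302 | 200 277 300 | 205 278 298 | 210 280 296 | 
kin foot [ 575.8 -104.7]
87.9 foot proj of ring [[288.4 210.5]] belly [[288.4 189.9]]
91.9 foot proj of ring [[288.4 209.4]] belly [[288.4 188.8]]
95.9 foot proj of ring [[288.4 208.4]] belly [[288.4 187.6]]
crop origin 229 127
996
```

```bash
ls -t pics/m*.png | head -1 | xargs -I{} cp {} pics/mA.png
```

```text
(no output)
```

View pics/mA.png

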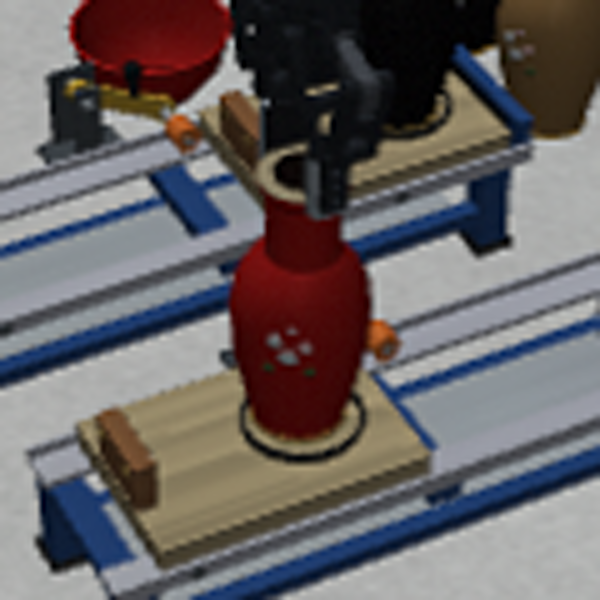

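The foot hovers just above the pallet inside the ring (ring centre about crop (303,417), foot about (300,406)). I'll nudge about 2 mm towards -y and lower in millimetre steps.

send_rows(
  steps=[
    [[0.05, 0.2, 0.1, 0, 0], [0, 0, 0.15, 0, 0], [0, 0, 0, 0, 0], [0, 0, 0, 0, 0], [0, 0, 0, 0, 0]],
  ],
)

```text
clock: 10.48
position: [582.2, -103.0, 204.6]
ee_rot: [0.999, -0.026, -0.015, 0.018]
contact_force: [-0.4, -0.3, -5.5]
gripper_width: 44.3
```

```bash
python3 m.py
```

```text
tcp [ 582.2 -103.   204.6] tilt [-0.032 -0.035 -0.999] F [-0.4 -0.3 -5.5] v 0.003
exp px [290 188]
red [276 167  29  49 960] [289.2625     191.73541667]
167 283 283 | 172 283 296 | 177 280 299 | 182 277 301 | 187 276 302 | 192 276 303 | 197 277 302 | 202 278 300 | 207 280 298 | 212 282 296 | 
kin foot [ 576.7 -107.1]
85.6 foot proj of ring [[288.4 211.1]] belly [[288.4 190.6]]
89.6 foot proj of ring [[288.4 210.1]] belly [[288.4 189.5]]
93.6 foot proj of ring [[288.4 209. ]] belly [[288.4 188.3]]
crop origin 230 128
1048
```

send_rows(
  steps=[
    [[0, 0, 0.15, 0, 0], [0, 0, 0, 0, 0], [0, 0, 0, 0, 0], [0, 0, 0, 0, 0]],
  ],
)

```text
clock: 10.92
position: [582.5, -103.0, 203.5]
ee_rot: [0.999, -0.026, -0.015, 0.018]
contact_force: [-0.0, -0.5, -4.7]
gripper_width: 43.9
```

send_rows(
  steps=[
    [[0, 0, 0.15, 0, 0], [0, 0, 0, 0, 0], [0, 0, 0, 0, 0], [0, 0, 0, 0, 0]],
  ],
)

```text
clock: 11.25
position: [583.2, -103.1, 203.3]
ee_rot: [0.999, -0.026, -0.014, 0.018]
contact_force: [-0.8, 0.1, -2.6]
gripper_width: 44.2
```

send_rows(
  steps=[
    [[0, 0, 0.1, 0, 0], [0, 0, 0, 0, 0], [0, 0, 0, 0, 0], [0, 0, 0, 0, 0]],
  ],
)

```text
clock: 11.58
position: [583.7, -103.3, 203.4]
ee_rot: [0.999, -0.025, -0.013, 0.018]
contact_force: [0.6, -0.5, -1.3]
gripper_width: 44.1
```

send_rows(
  steps=[
    [[0, 0, 0, 0, 0.62], [0, 0, 0, 0, 0.75], [0, 0, 0, 0, 1], [0, 0, 0, 0, 1], [0, 0, 0, 0, 1], [0, 0, 0, 0, 1], [0, 0, 0, 0, 1]],
  ],
)

```text
clock: 12.17
position: [585.8, -104.1, 206.3]
ee_rot: [0.999, -0.025, -0.01, 0.019]
contact_force: [0.6, -0.5, -0.5]
gripper_width: 85.2
```

```bash
python3 m.py; ls -t pics/m*.png | head -1 | xargs -I{} cp {} pics/mB.png
```

```text
tcp [ 585.8 -104.1  206.3] tilt [-0.02  -0.038 -0.999] F [ 0.6 -0.5 -0.5] v 0.002
exp px [291 187]
red [276 169  29  47 952] [289.52415966 192.16596639]
169 282 284 | 174 283 296 | 179 279 300 | 184 276 302 | 189 276 303 | 194 277 303 | 199 277 301 | 204 279 300 | 209 281 298 | 214 284 295 | 
kin foot [ 581.6 -108.5]
87.3 foot proj of ring [[288.4 210.7]] belly [[288.4 190.1]]
91.3 foot proj of ring [[288.4 209.6]] belly [[288.4 189. ]]
95.3 foot proj of ring [[288.4 208.5]] belly [[288.4 187.8]]
crop origin 231 127
1216
```

View pics/mB.png

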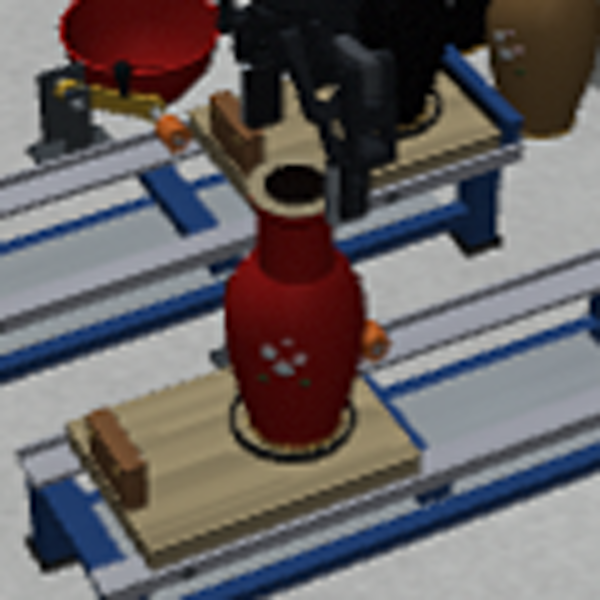

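Vase stands upright in the ring, free of the fingers. Retreat up, then back behind the batten.

send_rows(
  steps=[
    [[0, 0, -0.5, 0, 1], [0, 0, -1.5, 0, 1], [0, 0, -2, 0, 1], [0, 0, -2, 0, 1], [0, 0, -1.5, 0, 1], [0, 0, -0.5, 0, 1], [0, 0, 0, 0, 1]],
  ],
)

```text
clock: 12.85
position: [586.7, -101.1, 289.8]
ee_rot: [0.999, -0.025, -0.011, 0.02]
contact_force: [0.2, 0.4, -0.2]
gripper_width: 85.4
```

send_rows(
  steps=[
    [[-1, 0, 0, 0, 0], [-2.5, 0, 0, 0, 0], [-2.5, 0, 0, 0, 0], [-2.5, 0, 0, 0, 0], [-2.5, 0, 0, 0, 0], [-2, 0, 0, 0, 0], [-1, 0, 0, 0, 0], [0, 0, 0, 0, 0], [0, 0, 0, 0, 0]],
  ],
)

```text
clock: 13.6
position: [430.3, -93.8, 282.4]
ee_rot: [0.999, -0.026, -0.02, 0.019]
contact_force: [0.8, 1.2, -0.3]
gripper_width: -0.1
```

```bash
python3 - <<'E'
from h import *
for z in(205,212,220,230,240,250): print(z,(proj('side',[[586,-150,z]])-[231,127])*5)
s=arm.read_state();print(s['position'],s['ee_rot'],s['gripper_width'])
E
```

```text
205 [[349.03968793 295.98185506]]
212 [[349.26195445 285.37804034]]
220 [[349.51740655 273.16719865]]
230 [[349.83888433 257.76381246]]
240 [[350.16278081 242.20311489]]
250 [[350.48911267 226.48299889]]
[430.28966358 -93.81191334 282.38034405] [ 0.9992739  -0.02584084 -0.02045473  0.019119  ] -0.14908429365062456
```

send_rows(
  steps=[
    [[0, 0, 1, 0, 0], [0, 0, 2.5, 0, 0], [0, 0, 2.5, 0, 0], [0, 0, 2.5, 0, 0], [0, 0, 2, 0, 0], [0, 0, 1, 0, 0], [0, 0, 0, 0, 0], [0, 0, 0, 0, 0], [0, 0, 0, 0, 0]],
  ],
)

```text
clock: 14.35
position: [428.2, -98.9, 159.5]
ee_rot: [0.999, -0.026, -0.022, 0.02]
contact_force: [-0.6, 0.0, -0.3]
gripper_width: 0.3
```

```bash
python3 - <<'E'
from h import *
s=arm.read_state();P=s['position'];print(P,s['ee_rot'])
im,d=snap('side');snap('top')
q=proj('side',[P]);print(q)
x,y=q[0].astype(int);y0=max(y-70,0);x0=max(x-60,0)
print(x0,y0,(q-[x0,y0])*5,[(z,((proj('side',[[P[0],P[1],z]])-[x0,y0])*5).round()[0].tolist()) for z in(165,180,195)])
cv2.imwrite('pics/p1.png',cv2.resize(im[y0:y0+120,x0:x0+150],None,fx=5,fy=5,interpolation=2))
E
```

```text
[428.24935553 -98.87848322 159.47644059] [ 0.99921502 -0.02629096 -0.02206724  0.01977814]
[[236.3648799  208.76364191]]
176 138 [[301.8243995  353.81820955]] [(165, [301.0, 346.0]), (180, [299.0, 324.0]), (195, [297.0, 302.0])]
```

View pics/p1.png

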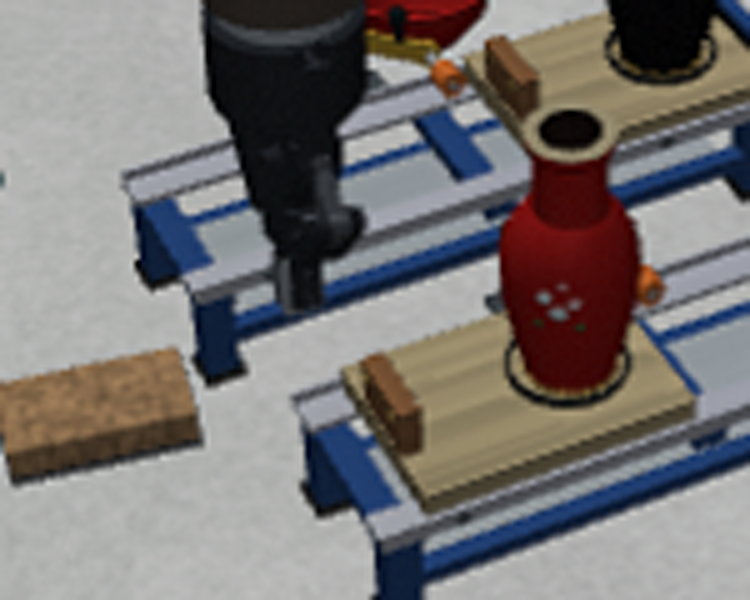

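Shut fingertips are at crop (300,312), about 30 mm above the reported TCP z, with the batten at (390,405). I'll lower to a reported z of about 70, so the tips are near z 100.

send_rows(
  steps=[
    [[0, 0.3, 1, 0, 0], [0, 0.2, 2, 0, 0], [0, 0, 2, 0, 0], [0, 0, 1.2, 0, 0], [0, 0, 0.8, 0, 0], [0, 0, 0.3, 0, 0], [0, 0, 0, 0, 0], [0, 0, 0, 0, 0], [0, 0, 0, 0, 0]],
  ],
)

```text
clock: 15.2
position: [434.9, -106.1, 93.3]
ee_rot: [0.999, -0.025, -0.01, 0.019]
contact_force: [0.4, 0.1, 0.8]
gripper_width: -0.3
```

```bash
python3 - <<'E'
from h import *
s=arm.read_state();P=s['position'];print(P,s['ee_rot'],s['contact_force'])
im,d=snap('side');t,_=snap('top')
q=proj('side',[P]);x0,y0=176,138
print((q-[x0,y0])*5,[(z,((proj('side',[[P[0],P[1],z]])-[x0,y0])*5).round()[0].tolist()) for z in(90,100,110)])
cv2.imwrite('pics/p2.png',cv2.resize(im[y0:y0+120,x0:x0+150],None,fx=5,fy=5,interpolation=2))
E
```

```text
[ 434.86071822 -106.08511589   93.31667134] [ 0.99945476 -0.02523183 -0.00997875  0.01881365] [0.38179968 0.07851702 0.84562332]
[[327.70050102 450.13101721]] [(90, [328.0, 455.0]), (100, [327.0, 441.0]), (110, [326.0, 427.0])]
```

View pics/p2.png

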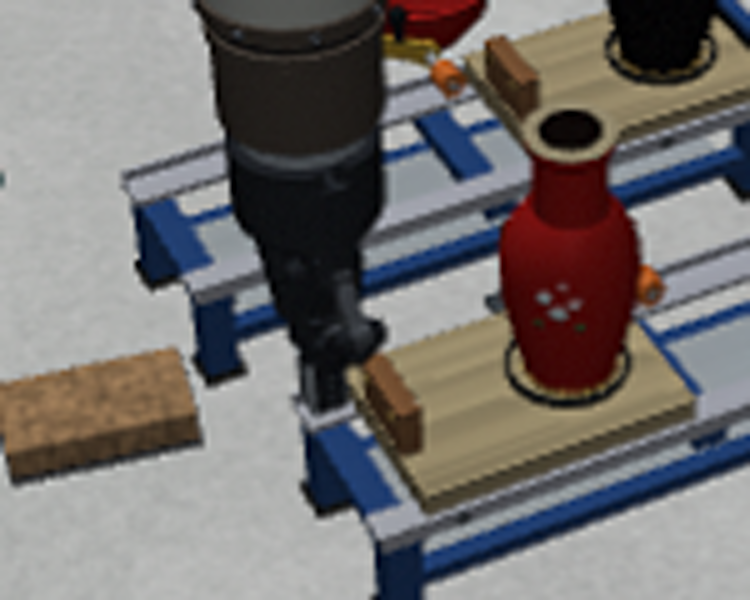

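```bash
python3 - <<'E'
from h import *
d=np.load('/tmp/side.npz')['d']
for v in range(206,224,2): print(v,[pts('side',[(u,v)],[d[v,u]])[0].round(0).astype(int).tolist() for u in(238,240,242,244)])
E
```

```text
206 [[426, -116, 184], [432, -115, 181], [422, -151, 214], [423, -161, 222]]
208 [[424, -119, 181], [423, -136, 195], [422, -150, 207], [422, -163, 217]]
210 [[425, -116, 171], [423, -134, 186], [422, -148, 199], [426, -151, 199]]
212 [[426, -113, 161], [422, -135, 181], [425, -142, 185], [440, -118, 158]]
214 [[427, -110, 152], [430, -116, 155], [434, -119, 155], [439, -120, 154]]
216 [[425, -113, 147], [428, -118, 150], [434, -117, 146], [439, -119, 146]]
218 [[426, -109, 137], [428, -118, 143], [433, -119, 141], [438, -120, 140]]
220 [[425, -110, 131], [427, -119, 137], [434, -115, 130], [462, -62, 72]]
222 [[446, -58, 68], [450, -62, 70], [455, -64, 69], [461, -64, 66]]
```

Depth confirms the tip at about (433,-105,128). Lower another ~27 mm, then creep up to the batten.

send_rows(
  steps=[
    [[0, 0, 1.2, 0, 0], [0, 0, 1.2, 0, 0], [0, 0, 0.5, 0, 0], [0, 0, 0, 0, 0], [0, 0, 0, 0, 0]],
  ],
)

```text
clock: 15.72
position: [437.2, -106.8, 66.5]
ee_rot: [1.0, -0.025, -0.006, 0.018]
contact_force: [-0.0, 0.7, -0.5]
gripper_width: -0.0
```

send_rows(
  steps=[
    [[0.5, 0, 0, 0, 0], [0.5, 0, 0, 0, 0], [0.4, 0, 0, 0, 0], [0.3, 0, 0, 0, 0], [0.2, 0, 0, 0, 0], [0, 0, 0, 0, 0]],
  ],
)

```text
clock: 16.22
position: [457.6, -107.9, 68.2]
ee_rot: [0.999, -0.025, -0.007, 0.018]
contact_force: [0.6, -0.1, -0.5]
gripper_width: 0.2
```

send_rows(
  steps=[
    [[0.2, 0, 0, 0, 0], [0.2, 0, 0, 0, 0], [0.3, 0, 0, 0, 0], [0.3, 0, 0, 0, 0], [0.4, 0, 0, 0, 0], [0.4, 0, 0, 0, 0], [0.4, 0, 0, 0, 0], [0.4, 0, 0, 0, 0], [0.4, 0, 0, 0, 0], [0.4, 0, 0, 0, 0]],
  ],
)

```text
clock: 17.05
position: [459.0, -112.3, 63.9]
ee_rot: [0.999, -0.029, -0.041, 0.021]
contact_force: [-8.3, 1.4, 6.9]
gripper_width: -0.2
```

```bash
cat > q.py <<'E'
from h import *
s=arm.read_state();P=s['position'];print(P.round(1),s['ee_rot'].round(4),s['contact_force'].round(1))
im,d=snap('side');t,_=snap('top');i=t.astype(int)
# batten/pallet: ring fit hidden by vase; use pallet front edge & vase lip in top view
c=cv2.resize(t[110:260,235:335],None,fx=4,fy=4,interpolation=2)
e=cv2.resize(im[130:260,220:400],None,fx=4,fy=4,interpolation=2)
o=np.zeros((600,400+0,3),np.uint8)
k=int(s['clock']*100);cv2.imwrite(f'pics/q.png',np.hstack([cv2.resize(c,(300,450)),cv2.resize(e,(500,361))if 0 else cv2.copyMakeBorder(cv2.resize(e,(500,361)),0,89,0,0,0)]))
E
python3 q.py
```

```text
[ 459.  -112.3   63.9] [ 0.9985 -0.0288 -0.0412  0.0207] [-8.3  1.4  6.9]
```

No more pictures are available, so I'll check with depth and colour numbers.

```bash
python3 - <<'E'
from h import *
I=np.load('/tmp/side.npz');d=I['d'];im=I['im']
P=arm.read_state()['position']
print(proj('side',[[459,-107,100],[467,-107,90],[467,-125,100]]))
for v in range(208,232,2):
  print(v,[(u,*pts('side',[(u,v)],[d[v,u]])[0].round(0).astype(int).tolist(),im[v,u].tolist()) for u in range(244,262,3)])
# wood extents: pallet front edge
T=np.load('/tmp/top.npz')['im'].astype(int);w=(T[...,2]>T[...,0]+15)&(T[...,2]>90)&(T[...,2]<2*T[...,1])
for u in (275,280,290,296): 
  r=np.where(w[180:250,u])[0]+180; print(u,r.min(),r.max(),plane('top',[[u,r.min()-.5]],88).round(1))
E
```

```text
[[249.84213672 223.17554441]
 [252.7462675  224.80691415]
 [255.72880186 226.35312817]]
208 [(244, 516, 56, -5, [178, 179, 178]), (247, 449, -119, 169, [18, 16, 14]), (250, 455, -124, 171, [20, 18, 15]), (253, 464, -121, 163, [25, 22, 20]), (256, 470, -126, 164, [38, 35, 32]), (259, 463, -159, 195, [53, 49, 46])]
210 [(244, 510, 43, -1, [175, 177, 176]), (247, 454, -106, 149, [15, 12, 11]), (250, 453, -126, 166, [16, 12, 12]), (253, 469, -109, 144, [24, 20, 18]), (256, 453, -161, 195, [28, 25, 23]), (259, 459, -166, 195, [46, 42, 38])]
212 [(244, 508, 40, -5, [180, 178, 177]), (247, 455, -103, 138, [26, 23, 21]), (250, 455, -121, 153, [18, 16, 14]), (253, 461, -126, 155, [28, 23, 21]), (256, 452, -163, 190, [25, 22, 19]), (259, 458, -169, 192, [21, 19, 18])]
214 [(244, 472, -43, 74, [80, 74, 73]), (247, 454, -105, 134, [90, 88, 85]), (250, 455, -120, 146, [16, 13, 12]), (253, 455, -138, 161, [17, 15, 13]), (256, 452, -162, 182, [17, 14, 13]), (259, 457, -170, 187, [15, 13, 12])]
216 [(244, 471, -45, 68, [175, 165, 163]), (247, 452, -109, 131, [61, 60, 57]), (250, 453, -124, 143, [25,
[... 1140 characters left out ...]
 (253, 461, -120, 100, [89, 84, 78]), (256, 474, -112, 87, [48, 65, 74]), (259, 476, -127, 98, [24, 37, 55])]
228 [(244, 451, -83, 65, [111, 61, 32]), (247, 458, -88, 66, [111, 61, 33]), (250, 480, -59, 29, [157, 155, 149]), (253, 485, -67, 33, [158, 154, 148]), (256, 472, -115, 82, [32, 46, 51]), (259, 476, -126, 91, [28, 44, 59])]
230 [(244, 448, -90, 65, [112, 62, 33]), (247, 456, -93, 64, [111, 61, 32]), (250, 463, -97, 64, [120, 82, 62]), (253, 484, -69, 28, [156, 153, 146]), (256, 491, -73, 28, [95, 98, 97]), (259, 474, -129, 87, [98, 128, 140])]
275 188 190 [[632.3 -74.6  88. ]]
280 185 197 [[641.9 -90.5  88. ]]
290 185 249 [[ 641.9 -122.1   88. ]]
296 188 191 [[ 632.1 -141.    88. ]]
```

send_rows(
  steps=[
    [[0.6, 0, -0.15, 0, 0], [0.8, 0, -0.15, 0, 0], [0.8, 0, -0.1, 0, 0], [0.8, 0, -0.1, 0, 0]],
  ],
)

```text
clock: 17.48
position: [467.8, -114.0, 63.6]
ee_rot: [0.997, -0.032, -0.064, 0.021]
contact_force: [-19.1, 8.1, 18.2]
gripper_width: 0.0
```

```bash
cat > r.py <<'E'
from h import *
s=arm.read_state();print(s['position'].round(1),s['contact_force'].round(1),s['wrist_torque'].round(2),s['joints'].round(3))
S,d=snap('side');T,_=snap('top');i=S.astype(int)
# brown batten pixels in side view: rear face / extents
B,G,R=i[...,0],i[...,1],i[...,2]
m=(R>1.6*B)&(R>G+15)&(R<2.2*G)&(R>60)&(R<170)
ys,xs=np.where(m[195:255,235:330]);uv=np.c_[xs+235,ys+195];dd=d[uv[:,1],uv[:,0]];P=pts('side',uv,dd)
k=(P[:,2]>98)&(P[:,2]<135);print('batten n',k.sum(),'x',np.percentile(P[k,0],[2,20,50,98]).round(1),'z max',P[k,2].max().round(1))
# vase: red/lip
h=(R>2.2*G)&(R>50);ys,xs=np.where(h[130:260,255:400]);uv=np.c_[xs+255,ys+130];P=pts('side',uv,d[uv[:,1],uv[:,0]]);print('vase',len(P),'px mean',uv.mean(0).round(1),np.median(P,0).round(1))
# dark finger points under z 140
g=(i.max(2)<95);ys,xs=np.where(g[190:245,235:330]);uv=np.c_[xs+235,ys+190];P=pts('side',uv,d[uv[:,1],uv[:,0]])
k=(P[:,2]>75)&(P[:,2]<140)&(P[:,1]>-140)&(P[:,1]<-90)&(abs(P[:,0]-s['position'][0])<25);print('finger',k.sum(),P[k].min(0).round(0),P[k].max(0).round(0))
# orange roller
o=(R>150)&(R>1.7*G)&(G>1.2*B);ys,xs=np.where(o[150:240,270:340]);
if len(xs):
    uv=np.c_[xs+270,ys+150];print('roller px',len(xs),uv.mean(0).round(1),np.median(pts('side',uv,d[uv[:,1],uv[:,0]]),0).round(1))
E
python3 r.py; python3 - <<'E'
import sys;sys.path.insert(0,'.')
from h import *
I=np.load('/tmp/side.npz');d=I['d'];im=I['im']
for v in range(214,234,2):
  print(v,[(u,*pts('side',[(u,v)],[d[v,u]])[0].round(0).astype(int).tolist(),im[v,u].tolist()) for u in range(248,266,3)])
E
```

```text
[ 467.8 -114.    63.6] [-19.1   8.1  18.2] [ 2.18  5.55 -0.37] [ 0.115  0.355 -0.437  0.028 -0.912  1.374]
batten n 20 x [483.6 486.9 490.1 612.6] z max 124.4
vase 928 px mean [295.2 190.3] [ 582.  -127.2  178.6]
finger 145 [ 461. -139.   75.] [ 493. -105.  139.]
214 [(248, 482, -47, 72, [147, 139, 137]), (251, 486, -58, 79, [50, 56, 58]), (254, 466, -121, 142, [15, 11, 10]), (257, 466, -139, 156, [16, 14, 13]), (260, 465, -158, 173, [19, 15, 16]), (263, 473, -160, 171, [13, 9, 7])]
216 [(248, 481, -49, 67, [171, 162, 159]), (251, 487, -56, 70, [110, 105, 102]), (254, 466, -119, 133, [69, 65, 61]), (257, 466, -138, 149, [18, 16, 14]), (260, 469, -150, 158, [16, 17, 20]), (263, 479, -145, 149, [35, 53, 74])]
218 [(248, 475, -62, 73, [169, 160, 158]), (251, 464, -106, 115, [85, 80, 77]), (254, 467, -117, 124, [67, 64, 59]), (257, 471, -126, 129, [23, 20, 18]), (260, 479, -127, 126, [28, 35, 45]), (263, 489, -124, 119, [52, 81, 119])]
220 [(248, 473, -65, 69, [113, 106, 106]), (251, 462, -108, 111, [67, 64, 61]), (254, 467, -116, 115, [57, 54, 50]), (257, 471, -125, 121, [26, 23, 20]), 
[... 739 characters left out ...]
21, 35, 54])]
228 [(248, 462, -87, 63, [110, 59, 29]), (251, 482, -62, 31, [157, 156, 151]), (254, 490, -64, 29, [154, 150, 144]), (257, 496, -70, 31, [158, 154, 147]), (260, 485, -113, 75, [43, 54, 59]), (263, 486, -129, 88, [90, 119, 132])]
230 [(248, 458, -95, 64, [112, 62, 33]), (251, 478, -68, 30, [148, 136, 126]), (254, 486, -71, 29, [155, 151, 145]), (257, 493, -76, 30, [154, 150, 142]), (260, 500, -81, 31, [148, 144, 137]), (263, 486, -128, 80, [63, 83, 92])]
232 [(248, 455, -100, 63, [111, 60, 32]), (251, 460, -108, 67, [115, 71, 47]), (254, 481, -82, 33, [153, 149, 143]), (257, 488, -86, 33, [154, 150, 143]), (260, 496, -87, 30, [158, 153, 146]), (263, 484, -131, 75, [45, 56, 61])]
```

send_rows(
  steps=[
    [[-0.5, -0.3, 0, 0, 0], [-0.8, -0.5, 0.2, 0, 0], [0, 0, 0, 0, 0], [0, 0, 0, 0, 0]],
  ],
)

```text
clock: 17.92
position: [455.5, -104.7, 62.6]
ee_rot: [0.997, -0.031, -0.062, 0.021]
contact_force: [0.0, -0.1, -0.3]
gripper_width: 0.1
```

```bash
python3 r.py; python3 - <<'E'
import sys;sys.path.insert(0,'.')
from h import *
print(arm.read_state()['ee_rot'].round(4))
E
```

```text
[ 455.5 -104.7   62.6] [ 0.  -0.1 -0.3] [ 0.03 -0.28  0.06] [ 0.138  0.334 -0.473  0.025 -0.894  1.353]
batten n 44 x [484.7 488.3 493.8 615.6] z max 129.1
vase 937 px mean [295.3 189.7] [ 583.3 -126.7  178.7]
finger 87 [ 448. -120.   95.] [474. -97. 138.]
[ 0.9973 -0.0315 -0.0627  0.0206]
```

send_rows(
  steps=[
    [[0.5, 0, -0.1, 0, 0], [0.8, 0, -0.2, 0, 0], [1.2, 0, -0.25, 0, 0], [1.2, 0, -0.25, 0, 0], [1.2, 0, -0.25, 0, 0], [1.2, 0, -0.25, 0, 0], [0, 0, 0, 0, 0]],
  ],
)

```text
clock: 18.6
position: [502.9, -107.1, 64.2]
ee_rot: [0.996, -0.034, -0.085, 0.019]
contact_force: [1.1, 0.2, -0.6]
gripper_width: 0.4
```

```bash
python3 r.py; python3 - <<'E'
import sys;sys.path.insert(0,'.')
from h import *
print(arm.read_state()['ee_rot'].round(4))
E
```

```text
[ 502.9 -107.1   64.2] [ 1.1  0.2 -0.6] [ 0.05 -0.45  0.02] [ 0.115  0.425 -0.318  0.015 -1.003  1.378]
batten n 47 x [521.7 524.9 530.8 653.1] z max 129.3
vase 983 px mean [305.3 183.1] [ 621.6 -130.5  176.3]
finger 151 [ 498. -138.   75.] [528. -95. 140.]
[ 0.9957 -0.0343 -0.0834  0.0191]
```

send_rows(
  steps=[
    [[0.8, 0, -0.18, 0, 0], [1.3, 0, -0.3, 0, 0], [1.3, 0, -0.3, 0, 0], [1.3, 0, -0.3, 0, 0], [1.3, 0, -0.3, 0, 0], [0, 0, 0, 0, 0]],
  ],
)

```text
clock: 19.2
position: [540.1, -108.7, 65.0]
ee_rot: [0.993, -0.037, -0.114, 0.017]
contact_force: [0.6, 0.5, -0.1]
gripper_width: 0.0
```

```bash
python3 r.py; python3 - <<'E'
import sys;sys.path.insert(0,'.')
from h import *
print(arm.read_state()['ee_rot'].round(4))
E
```

```text
[ 540.1 -108.7   65. ] [ 0.6  0.5 -0.1] [ 0.04 -0.54  0.04] [ 0.097  0.508 -0.172  0.003 -1.121  1.397]
batten n 32 x [561.6 565.5 568.8 677.1] z max 125.1
vase 1151 px mean [309.7 172.1] [ 666.3 -129.3  164.8]
finger 144 [ 537. -139.   76.] [565. -97. 140.]
roller px 15 [306.1 187.6] [656.  -62.9 104.3]
[ 0.9929 -0.0371 -0.112   0.0168]
```

send_rows(
  steps=[
    [[0.8, 0, -0.22, 0, 0], [1.6, 0, -0.44, 0, 0], [1.6, 0, -0.44, 0, 0], [1.6, 0, -0.44, 0, 0], [1.0, 0, -0.28, 0, 0], [0, 0, 0, 0, 0]],
  ],
)

```text
clock: 19.8
position: [590.1, -111.0, 65.7]
ee_rot: [0.99, -0.039, -0.135, 0.014]
contact_force: [-0.2, 0.1, -0.2]
gripper_width: 0.1
```

```bash
cat >> r.py <<'E'
print(s['ee_rot'].round(4))
# dark gripper's forward-most points vs vase, by height
g=(i.max(2)<70);ys,xs=np.where(g&(d>0));uv=np.c_[xs,ys];P=pts('side',uv,d[ys,xs]);p=s['position']
for z0 in range(110,290,20):
    k=(abs(P[:,2]-z0)<10)&(abs(P[:,1]-p[1])<60)&(P[:,0]>p[0]-60)&(P[:,0]<p[0]+110); 
    if k.sum()>3: print(z0,k.sum(),'x98-p',(np.percentile(P[k,0],97)-p[0]).round(0),'y',P[k,1].min().round(),P[k,1].max().round())
h=(R>2.2*G)&(R>50);ys,xs=np.where(h&(d>0));P=pts('side',np.c_[xs,ys],d[ys,xs]);k=(P[:,1]<0)&(P[:,1]>-170)&(P[:,2]>200);print('neck x',np.percentile(P[k,0],[2,50,98]).round(1),'y',np.median(P[k,1]).round(1),k.sum())
E
python3 r.py
```

```text
[ 590.1 -111.    65.7] [-0.2  0.1 -0.2] [ 0.02 -0.56  0.01] [ 0.081  0.605  0.004 -0.005 -1.242  1.413]
batten n 28 x [613.  616.3 621.8 628.4] z max 127.5
vase 1125 px mean [322.4 167.5] [ 712.2 -130.9  162.6]
finger 126 [ 590. -139.   75.] [615. -97. 139.]
[ 0.99   -0.0388 -0.1349  0.0141]
110 86 x98-p 109.0 y -137.0 -98.0
130 88 x98-p 109.0 y -140.0 -99.0
150 151 x98-p 109.0 y -150.0 -66.0
170 197 x98-p 105.0 y -170.0 -52.0
190 206 x98-p 34.0 y -171.0 -51.0
210 138 x98-p 42.0 y -161.0 -89.0
230 125 x98-p 64.0 y -149.0 -88.0
250 232 x98-p 71.0 y -150.0 -86.0
270 193 x98-p 75.0 y -147.0 -81.0
neck x [705.3 715.6 737.7] y -130.1 168
```

```bash
python3 - <<'E'
from h import *
I=np.load('/tmp/side.npz');d=I['d'];im=I['im'].astype(int)
ys,xs=np.where((im.max(2)<60)&(d>0));P=pts('side',np.c_[xs,ys],d[ys,xs])
k=(xs>235)&(xs<265)&(ys>130)&(ys<165);print('b catch dark',k.sum());print(np.c_[xs,ys,P][k].round(0).astype(int)[:40].tolist())
k=(P[:,1]>-88)&(P[:,1]<-30)&(P[:,0]>560)&(P[:,0]<700)&(P[:,2]>90)&(P[:,2]<260);print(np.c_[xs,ys,P][k].round(0).astype(int)[::3].tolist())
E
```

```text
b catch dark 229
[[244, 131, 658, 335, 53], [245, 131, 663, 337, 50], [246, 131, 670, 346, 42], [244, 132, 656, 332, 51], [245, 132, 664, 341, 43], [246, 132, 668, 341, 42], [244, 133, 654, 328, 51], [245, 133, 660, 333, 46], [246, 133, 667, 340, 39], [244, 134, 651, 320, 52], [245, 134, 660, 333, 41], [246, 134, 665, 335, 38], [245, 135, 661, 335, 36], [246, 135, 664, 335, 35], [245, 136, 658, 329, 37], [246, 136, 663, 333, 32], [245, 139, 646, 305, 43], [246, 139, 605, 206, 120], [254, 139, 695, 339, 5], [255, 139, 630, 193, 119], [244, 140, 597, 203, 121], [245, 140, 600, 202, 121], [246, 140, 604, 204, 118], [247, 140, 604, 196, 123], [248, 140, 648, 285, 51], [254, 140, 625, 191, 119], [255, 140, 626, 187, 121], [256, 140, 632, 192, 116], [257, 140, 632, 185, 120], [241, 141, 586, 201, 123], [242, 141, 590, 204, 119], [243, 141, 593, 202, 120], [244, 141, 596, 201, 119], [245, 141, 599, 201, 118], [246, 141, 601, 199, 119], [247, 141, 605, 201, 116], [248, 141, 651, 293, 41], [249, 141, 651, 285, 46], [250, 141, 652, 279, 49], [251, 141, 656, 281, 47]]
[[296, 157, 609, -86, 245]
[... 590 characters left out ...]
169], [294, 178, 610, -75, 167], [293, 179, 609, -72, 162], [292, 180, 610, -66, 154], [295, 180, 613, -76, 160], [294, 181, 608, -79, 160], [294, 182, 606, -82, 160], [293, 184, 605, -80, 152], [287, 185, 604, -49, 126], [295, 185, 606, -87, 153], [285, 186, 600, -45, 120], [292, 186, 627, -36, 102], [295, 186, 606, -88, 150], [283, 187, 595, -43, 117], [286, 187, 605, -41, 111], [294, 187, 605, -85, 145], [286, 188, 603, -45, 113], [282, 190, 591, -43, 109], [285, 190, 598, -47, 108], [283, 191, 593, -46, 107], [286, 191, 604, -43, 99], [284, 192, 597, -44, 99], [287, 192, 608, -41, 92], [284, 193, 598, -43, 94], [282, 194, 591, -43, 93], [285, 194, 597, -50, 96], [282, 196, 589, -47, 90]]
```

send_rows(
  steps=[
    [[0.8, 0, -0.24, 0, 0], [1.6, 0, -0.46, 0, 0], [1.6, 0, -0.46, 0, 0], [0.6, 0, -0.2, 0, 0], [0, 0, 0, 0, 0]],
  ],
)

```text
clock: 20.32
position: [625.0, -112.5, 66.3]
ee_rot: [0.988, -0.04, -0.149, 0.012]
contact_force: [-1.4, -0.2, 1.3]
gripper_width: 0.4
```

```bash
python3 r.py
```

```text
[ 625.  -112.5   66.3] [-1.4 -0.2  1.3] [ 0.12 -0.17 -0.02] [ 0.071  0.674  0.135 -0.009 -1.332  1.423]
batten n 29 x [648.7 652.5 656.8 665. ] z max 127.6
vase 1119 px mean [331.6 164.2] [ 744.4 -131.8  162.7]
finger 114 [ 624. -140.   76.] [650. -96. 140.]
roller px 10 [305.4 187.8] [655.  -61.8 102.6]
[ 0.988  -0.0397 -0.1489  0.012 ]
110 80 x98-p 109.0 y -139.0 -99.0
130 79 x98-p 109.0 y -137.0 -96.0
150 149 x98-p 108.0 y -154.0 -68.0
170 210 x98-p 105.0 y -171.0 -56.0
190 213 x98-p 38.0 y -172.0 -54.0
210 139 x98-p 47.0 y -159.0 -75.0
230 130 x98-p 62.0 y -152.0 -90.0
250 224 x98-p 80.0 y -151.0 -89.0
270 183 x98-p 78.0 y -150.0 -84.0
neck x [742.7 751.7 774.9] y -131.7 179
```

send_rows(
  steps=[
    [[0.8, 0, -0.26, 0, 0], [1.2, 0, -0.38, 0, 0], [0.5, 0, -0.16, 0, 0], [0, 0, 0, 0, 0]],
  ],
)

```text
clock: 20.75
position: [639.8, -113.1, 67.0]
ee_rot: [0.986, -0.04, -0.16, 0.01]
contact_force: [0.1, 0.7, 1.1]
gripper_width: -0.1
```

```bash
python3 r.py
```

```text
[ 639.8 -113.1   67. ] [0.1 0.7 1.1] [-0.02 -0.63  0.02] [ 0.066  0.71   0.204 -0.014 -1.387  1.427]
batten n 21 x [666.3 668.5 673.  678.6] z max 121.5
vase 1113 px mean [334.9 163. ] [ 758.1 -132.7  162. ]
finger 104 [ 638. -129.   98.] [665. -99. 139.]
roller px 15 [304.1 192.6] [649.3 -64.5  88.2]
[ 0.9862 -0.0403 -0.1603  0.0105]
110 72 x98-p 109.0 y -142.0 -99.0
130 76 x98-p 109.0 y -137.0 -100.0
150 154 x98-p 109.0 y -154.0 -70.0
170 211 x98-p 107.0 y -171.0 -57.0
190 208 x98-p 42.0 y -173.0 -55.0
210 150 x98-p 49.0 y -158.0 -76.0
230 126 x98-p 69.0 y -155.0 -92.0
250 228 x98-p 77.0 y -153.0 -88.0
270 181 x98-p 82.0 y -153.0 -85.0
neck x [755.8 766.5 787.3] y -132.9 177
```

send_rows(
  steps=[
    [[0.6, 0, -0.2, 0, 0], [0.8, 0, -0.26, 0, 0], [0.6, 0, -0.2, 0, 0]],
  ],
)

```text
clock: 21.1
position: [637.7, -112.9, 68.3]
ee_rot: [0.981, -0.041, -0.187, 0.009]
contact_force: [-14.3, 4.1, 5.9]
gripper_width: 0.2
```

```bash
python3 r.py | head -8
```

```text
[ 637.7 -112.9   68.3] [-14.3   4.1   5.9] [ 0.97  3.4  -0.38] [ 0.063  0.739  0.252 -0.022 -1.46   1.431]
batten n 20 x [665.3 667.7 671.9 678.9] z max 123.3
vase 1097 px mean [335. 163.] [ 758.5 -133.2  161.7]
finger 101 [ 641. -133.   95.] [ 663. -101.  140.]
roller px 16 [304.1 192.8] [651.1 -64.1  88.2]
[ 0.9814 -0.0412 -0.1871  0.0086]
110 68 x98-p 37.0 y -141.0 -101.0
130 58 x98-p 110.0 y -132.0 -104.0
```

send_rows(
  steps=[
    [[-0.5, 0, 0, 0, 0], [-1.5, 0, 0, 0, 0], [-2, 0, 0, 0, 0], [-2, 0, 0, 0, 0], [-2, 0, -1, 0, 0], [-1, 0, -1.5, 0, 0], [0, 0, -1, 0, 0], [0, 0, 0, 0, 0], [0, 0, 0, 0, 0]],
  ],
)

```text
clock: 21.95
position: [571.2, -106.9, 135.4]
ee_rot: [0.984, -0.042, -0.174, 0.009]
contact_force: [-0.6, -0.3, -0.4]
gripper_width: -0.1
```

```bash
python3 r.py | head -6; python3 - <<'E'
import sys;sys.path.insert(0,'.')
from h import *
def roll(im):
    i=im.astype(int);B,G,R=i[...,0],i[...,1],i[...,2];o=(R>150)&(R>1.7*G)&(G>1.2*B);ys,xs=np.where(o[150:240,270:340]);return len(xs),xs.mean()+270,ys.mean()+150,ys.max()+150
print('roller start',roll(cv2.imread('pics/side0.png')),'now',roll(np.load('/tmp/side.npz')['im']))
T=np.load('/tmp/top.npz')['im'].astype(int)
w=(T[...,2]>T[...,0]+15)&(T[...,2]>90)&(T[...,2]<2*T[...,1])
for u in (277,282,287,293,297,301):
  r=np.where(w[110:230,u])[0]+110
  if len(r): print(u,r.min(),r.max(),plane('top',[[u,r.min()-.5],[u,r.max()+.5]],88)[:,:2].round(1).tolist())
# bare lip of vase top view
g=T.astype(int);print('lip exp top px for upright',proj('top',[[576.3+200,-113.3,248]]))
E
```

```text
[ 571.2 -106.9  135.4] [-0.6 -0.3 -0.4] [ 0.02 -0.68  0.01] [ 0.08   0.558  0.095 -0.024 -1.457  1.413]
batten n 21 x [667.6 669.9 673.5 679.8] z max 120.5
vase 1101 px mean [335.2 162.9] [ 758.8 -132.6  163.4]
roller start (14, np.float64(303.92857142857144), np.float64(192.64285714285714), np.int64(194)) now (14, np.float64(303.92857142857144), np.float64(192.64285714285714), np.int64(194))
301 166 175 [[703.7, -157.5], [671.0, -157.2]]
lip exp top px for upright [[288.23836692 127.02722454]]Traceback (most recent call last):
  File "r.py", line 13, in <module>
    k=(P[:,2]>75)&(P[:,2]<140)&(P[:,1]>-140)&(P[:,1]<-90)&(abs(P[:,0]-s['position'][0])<25);print('finger',k.sum(),P[k].min(0).round(0),P[k].max(0).round(0))
                                                                                                                   ~~~~~~~~^^^
    return umr_minimum(a, axis, None, out, keepdims, initial, where)
ValueError: zero-size array to reduction operation minimum which has no identity
```

```bash
python3 - <<'E'
from h import *
im=np.load('/tmp/side.npz')['im'].astype(int);B,G,R=im[...,0],im[...,1],im[...,2]
red=((R>2.2*G)&(R>50)).astype(np.uint8);red[:, :300]=0;red[:,400:]=0
n,l,st,ce=cv2.connectedComponentsWithStats(red);k=1+st[1:,4].argmax();ys,xs=np.where(l==k);print(st[k])
for v in range(ys.min(),ys.max(),6): r=xs[ys==v];print(v,r.min(),r.max(),(r.min()+r.max())/2)
print(proj('side',[[776,-113.6,88],[776,-113.6,162],[776,-113.6,220]]).round(1))
E
```

```text
[343 147  26  47 854]
147 351 352 351.5
153 351 364 357.5
159 345 366 355.5
165 343 368 355.5
171 343 368 355.5
177 345 367 356.0
183 346 364 355.0
189 348 362 355.0
[[351.3 188.2]
 [353.5 167.8]
 [355.3 150.8]]
```

```bash
python3 -c "
from bench import job;print(job.job_done())"
```

```text
the job is handed in; nothing more can be done
None
```

The red vase stands released in the pallet's ring, and the loaded pallet has been pushed into the rack with the catch shut behind it. I handed the job in at about 22 s of the 64 s allowed; no verdict is reported.

**What I did:**
- I picked the vase up by the very top of its neck, near the lip. The fingertips sat about 30 mm higher than the reported tool position.
- I set it in the ring, where the wrist force showed contact before I released it.
- I pushed the batten with closed fingers until the pallet met the end stop, then backed the arm clear.

**Last checks that agreed:**
- **Pallet:** the push force rose to 14 N with no further travel, so it was against the stop.
- **Catch:** the orange roller returned to exactly its starting pixel position (303.9, 192.6), which means shut.
- **Vase:** the distance from batten to vase stayed the same to about 3 mm while pushing. The silhouette above the foot showed no clear lean.
- **Robot:** contact force was near zero after I withdrew.

**What went wrong or disagreed:**
- The tool tilted steadily while pushing, by up to about 0.4 rad at the end. The depth readings still showed the gripper clear of the vase and the catch.
- The first few push rows barely moved the pallet, so I backed off and pushed again in larger steps.
- At the end the vase appeared about 6 mm further along the rack than my estimate. I put that down to error in my rack origin.
- I had used all 12 picture views before pushing, so the push and the final state were checked by numbers only. I did not re-measure the bystanders at the end.

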